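# Snap the lid shut on a foil meal tray

## Robot

A 7-joint arm with a two-finger parallel gripper is mounted at the origin on the work surface. World frame = base frame: x ahead of the robot, y to its left, z up, the work surface at z = 0. Lengths are in m, angles in rad, forces in N, time in s.
With the tool pointing down it reaches from about 0.425 to 0.95 m from the base axis. Payload 4.7 kg.
Tool frame: the origin (TCP) lies midway between the tips of the shut fingers; the grasp point (between the pads) lies 19 mm behind it; z points along the fingers, y is the line along which they close (so a half turn about z gives the same grasp; the last joint's range is limited). The gripper opens to 87 mm and grips with 3 to 60 N. Pads are 19 mm wide; open, the fingers measure 117 mm over their backs; the gripper's body (75 mm by 190 mm) begins 51 mm behind the grasp point.
Start: joints at [-1.208, 0.469, -0.049, 1.532, 0.024, 1.141, -0.082], TCP at [0.258, 0.624, 0.223] pointing down, gripper open.
Joint ranges: [-2.59, 2.59], [-0.33, 1.99], [-1.39, 1.29], [0.1, 2.45], [-1.04, 4.18], [0.21, 1.99], [-2.66, 2.66]. Speed limits (rad/s): [2.57, 2.57, 3.14, 3.14, 3.14, 3.14, 3.14].

## Interface

Orientations are given as a unit quaternion [x, y, z, w].
In Python, from rig import readout, cams, manip gives the robot as it stands.
- The arm moves only by the shell command python3 -m pendant 'ROWS'. ROWS is JSON, a list of rows, each an object of numbers: "fingers": the opening, from -1 (shut) to 1 (fully open); "tx", "ty", "tz": the shift along the tool's x, y, z in mm; "roll": the turn about the tool's z in degrees. A call has 1 to 8 rows; each row is the pose to reach, as a shift and turn from the pose commanded when the call began, along the tool's axes at that moment; what a row does not reach only later rows make up. A row lasts 1/10 s, in which the tool goes at most 50 mm and 8.59 degrees, less where a joint would pass 70% of its speed; a pose out of reach is approached as far as the arm can. A call with a gripper value outside its range is refused whole. The fingers move at their own pace and stop on an object; the grip force is fixed at half the most. Time passes only in rows, so rows that repeat a pose let the fingers close. It gives the time, the measured TCP pose, the force, the opening and the grip force at its end, in the units of the state.
- readout.get_obs(): the state, without advancing time (a new reading comes with each control period).
- cams.capture(name): name is "side" or "top"; returns the picture (384x512x3 uint8, red, green, blue); there is no depth.
- cams.calibration(name): a dict with "vertical_fov" (degrees; the focal length in pixels is half the picture's height over the tangent of half this angle, whatever the lens; pixels are square), "cx", "cy" (the principal point, pixels), "position" and "attitude" of the camera in the world. Camera axes: x right, y up, looking along -z (the intrinsics and any distortion apply to the point x, -y, -z); pixel columns grow to the right and rows downward; lengths in m; the calibration is good to about 2 mm. A picture is of the moment at which its call begins. calibration takes no time and is no camera call.
- manip.hand_in(): hands the job in; it is judged then, once.
The state is a dict: "clock": time; "joints": joint angles; "qd": joint speeds; "tau": joint torques, N m; "position": TCP position; "eef_rot": TCP orientation; "force": force on the tool from outside, world axes, zero at the start; "ft_torque": the same for the moment, N m; "finger_gap": finger opening in m; "finger_force": force on a finger pad.
Only numpy, scipy, OpenCV 4.12 (cv2) and the standard library are available. Lean on these libraries where they do the work, as an engineer would, in place of code of your own. Each camera call takes 0.05 s, during which the arm holds its last target. There are 200 camera calls.

## Task

The blue lid has been laid on the filled foil tray, but its rim still stands proud all round. Press down round the rim with the fingertips, section by section, until all eight tabs have clicked flat, then take the hand away. Press firmly but do not crush or tip the tray, do not lift it or shove it from its place, and leave the other trays, the jar and the spoon alone.

Things in the scene. Friction and masses are not known exactly. Their poses are not given: they have to be found in the camera images.
- tray: The tray to be closed: a silver foil tray filled with chilli and cheese, loose on the bench, about 0.9 kg. Rim 140 (x) by 190 (y) mm, 45 mm high; base 116 by 166 mm, so over 25 N on the outermost edge may tip it. Origin at the centre of its underside, x across its short way, y along its long way, z up.
- lid_mid (a point): Centre of the flat blue lid on the tray (clear window, 146 x 196 mm, corner radius 32 mm). The middle panel is fixed, 46 mm above the bench, not pressed. The rim is notched into eight blue tabs hinged on their inner edges: four side tabs (24 mm wide, two 128 mm and two 78 mm long) and four corner tabs (26 mm from hinge to lip).
- tab0 (a joint): Side snap tab of the rim, middle of the long side at +x: hinge angle in rad, 0 = flat and shut; starts proud at about 0.275, lip 6 mm high. Pushed straight down near the lip it resists with about 8 N at first; from about 0.13 it snaps flat by itself, stays shut and is a hard stop. Let go earlier it springs back up. Reading noise 0.01.
- press0 (a point): Where to press tab0: on top of the tab over the tray's rim bead, 7 mm inside its lip, at the middle of the long side at +x of the tray. Moves with the tab; 47.5 mm above the bench when shut, about 5 mm higher when proud.
- tab1 (a joint): Corner snap tab of the rim, corner at +x +y: hinge angle in rad, 0 = flat and shut; starts proud at about 0.26, lip 6 mm high. Pushed straight down near the lip it resists with about 8 N at first; from about 0.13 it snaps flat by itself, stays shut and is a hard stop. Let go earlier it springs back up. Reading noise 0.01.
- press1 (a point): Where to press tab1: on top of the tab over the tray's rim bead, 7 mm inside its lip, at the corner at +x +y of the tray. Moves with the tab; 47.5 mm above the bench when shut, about 5 mm higher when proud.
- tab2 (a joint): Side snap tab of the rim, middle of the short side at +y: hinge angle in rad, 0 = flat and shut; starts proud at about 0.275, lip 6 mm high. Pushed straight down near the lip it resists with about 8 N at first; from about 0.13 it snaps flat by itself, stays shut and is a hard stop. Let go earlier it springs back up. Reading noise 0.01.
- press2 (a point): Where to press tab2: on top of the tab over the tray's rim bead, 7 mm inside its lip, at the middle of the short side at +y of the tray. Moves with the tab; 47.5 mm above the bench when shut, about 5 mm higher when proud.
- tab3 (a joint): Corner snap tab of the rim, corner at -x +y: hinge angle in rad, 0 = flat and shut; starts proud at about 0.26, lip 6 mm high. Pushed straight down near the lip it resists with about 8 N at first; from about 0.13 it snaps flat by itself, stays shut and is a hard stop. Let go earlier it springs back up. Reading noise 0.01.
- press3 (a point): Where to press tab3: on top of the tab over the tray's rim bead, 7 mm inside its lip, at the corner at -x +y of the tray. Moves with the tab; 47.5 mm above the bench when shut, about 5 mm higher when proud.
- tab4 (a joint): Side snap tab of the rim, middle of the long side at -x: hinge angle in rad, 0 = flat and shut; starts proud at about 0.275, lip 6 mm high. Pushed straight down near the lip it resists with about 8 N at first; from about 0.13 it snaps flat by itself, stays shut and is a hard stop. Let go earlier it springs back up. Reading noise 0.01.
- press4 (a point): Where to press tab4: on top of the tab over the tray's rim bead, 7 mm inside its lip, at the middle of the long side at -x of the tray. Moves with the tab; 47.5 mm above the bench when shut, about 5 mm higher when proud.
- tab5 (a joint): Corner snap tab of the rim, corner at -x -y: hinge angle in rad, 0 = flat and shut; starts proud at about 0.26, lip 6 mm high. Pushed straight down near the lip it resists with about 8 N at first; from about 0.13 it snaps flat by itself, stays shut and is a hard stop. Let go earlier it springs back up. Reading noise 0.01.
- press5 (a point): Where to press tab5: on top of the tab over the tray's rim bead, 7 mm inside its lip, at the corner at -x -y of the tray. Moves with the tab; 47.5 mm above the bench when shut, about 5 mm higher when proud.
- tab6 (a joint): Side snap tab of the rim, middle of the short side at -y: hinge angle in rad, 0 = flat and shut; starts proud at about 0.275, lip 6 mm high. Pushed straight down near the lip it resists with about 8 N at first; from about 0.13 it snaps flat by itself, stays shut and is a hard stop. Let go earlier it springs back up. Reading noise 0.01.
- press6 (a point): Where to press tab6: on top of the tab over the tray's rim bead, 7 mm inside its lip, at the middle of the short side at -y of the tray. Moves with the tab; 47.5 mm above the bench when shut, about 5 mm higher when proud.
- tab7 (a joint): Corner snap tab of the rim, corner at +x -y: hinge angle in rad, 0 = flat and shut; starts proud at about 0.26, lip 6 mm high. Pushed straight down near the lip it resists with about 8 N at first; from about 0.13 it snaps flat by itself, stays shut and is a hard stop. Let go earlier it springs back up. Reading noise 0.01.
- press7 (a point): Where to press tab7: on top of the tab over the tray's rim bead, 7 mm inside its lip, at the corner at +x -y of the tray. Moves with the tab; 47.5 mm above the bench when shut, about 5 mm higher when proud.
- open_tray: An open foil tray of the same size and filling (140 by 190 by 45 mm), loose, beside one short end of the tray. Origin at the centre of its underside. Not part of the job: leave it alone.
- far_tray: Another open filled foil tray (140 by 190 by 45 mm), loose, beside the long +x side of the tray. Origin at the centre of its underside. Not part of the job: leave it alone.
- jar: Green glass jar with a steel cap, 72 mm across, 95 mm high, loose, beside the other short end of the tray. Origin at the centre of its underside. Not part of the job: leave it alone.
- spoon: Serving spoon with a black handle, 240 mm long, lying loose along the -x side of the tray, its length along its own x. Origin under its middle. Not part of the job: leave it alone.

How it is judged:
By the outcome, as a careful person would: the job done as asked, in the order asked, and still so for the second after the job is handed in, with the robot touching nothing.
It also fails if it takes over 54 s, if anything falls off the work surface, if the arm or the gripper's body presses on something with over 40 N, if the wrist force passes 120 N, or if a joint passes its speed limit or range.

## Working session

There is one attempt and no reset: what is moved stays moved. The work goes in short steps, Python scripts to look and compute and a shell command to move; the robot and the scene stay as the last step left them, time stands still between calls to the robot, and variables do not carry over. Pictures are saved under pics/ and viewed, at most 10 in all, crops included, and the job is handed in when it is done.

```bash
ls; mkdir -p pics; python3 - <<'E'
from rig import readout,cams
import cv2
for n in("top","side"):
    cv2.imwrite(f"pics/{n}0.png",cams.capture(n)[:,:,::-1]); print(n,cams.calibration(n))
print(readout.get_obs())
E
```

```text
pics
top {'vertical_fov': 51.23293562283513, 'cx': 247.31560040113754, 'cy': 185.74963101394295, 'position': array([0.55449982, 0.05605262, 0.94766459]), 'attitude': array([-0.00754621,  0.00956351,  0.71630942, -0.69767643])}
side {'vertical_fov': 57.80044846465074, 'cx': 259.52436399488124, 'cy': 185.14521909181653, 'position': array([ 0.39358913, -0.53470228,  0.63114782]), 'attitude': array([ 0.39617631, -0.05998285, -0.1247656 ,  0.90767832])}
{'clock': 0.1, 'joints': array([-1.20787712,  0.46937851, -0.04862178,  1.53354962,  0.02410678,
        1.14098752, -0.0822845 ]), 'qd': array([ 2.04982220e-03, -1.89940618e-03, -2.43523888e-03, -2.73113405e-03,
        1.31014073e-03, -9.68296495e-04, -1.29698748e-05]), 'tau': array([ 7.79263519e-04, -5.09173071e+01, -8.13305634e-02, -2.36828524e+01,
       -6.15579821e-02,  3.45135026e-02,  3.38630389e-05]), 'position': array([0.25753565, 0.62337165, 0.22160302]), 'eef_rot': array([ 1.94624056e-01,  9.80877527e-01, -8.56715784e-04, -1.43012801e-04]), 'force': array([-0.76996218, -0.15229849, -0.80564292]), 'ft_torque': array([-0.00274672,  0.02033684,  0.0184921 ]), 'finger_force': 0.0, 'finger_gap': 0.08711026593527009}
```

View pics/top0.png

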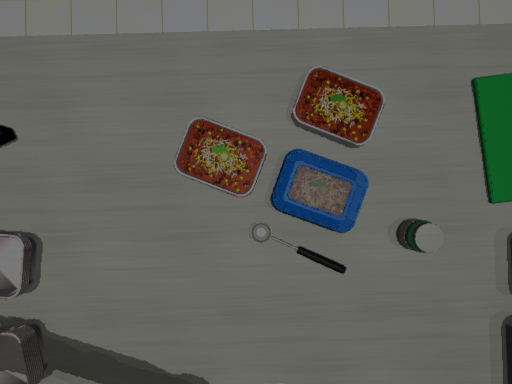

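View pics/side0.png

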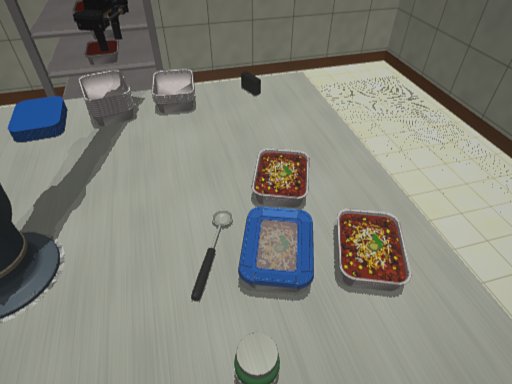

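The top view shows the blue lid at about (320,190) px, its long way running right and slightly down. The open tray is at (220,157), the far tray at (338,106), the jar at (420,236) and the spoon from (262,232) to (345,268).

```bash
cat > h.py <<'E'
import numpy as np,cv2
from rig import cams
from scipy.spatial.transform import Rotation as R
def cast(n,px,z):
    c=cams.calibration(n);f=192/np.tan(np.radians(c["vertical_fov"])/2)
    px=np.asarray(px,float).reshape(-1,2)
    d=np.c_[(px[:,0]-c["cx"])/f,-(px[:,1]-c["cy"])/f,-np.ones(len(px))]
    d=R.from_quat(c["attitude"]).apply(d)
    return (c["position"]+d*((z-c["position"][2])/d[:,2])[:,None])[:,:2]
def biggest(img,lo,hi,roi):
    h=cv2.cvtColor(img,cv2.COLOR_RGB2HSV); m=cv2.inRange(h,lo,hi)
    k=np.zeros_like(m);x0,y0,x1,y1=roi;k[y0:y1,x0:x1]=255
    cs=cv2.findContours(m&k,cv2.RETR_EXTERNAL,cv2.CHAIN_APPROX_NONE)[0]
    return max(cs,key=cv2.contourArea).reshape(-1,2)
def lid(n,img,z=0.052):
    roi=(255,135,385,245) if n=="top" else (225,195,330,300)
    p=cast(n,biggest(img,(100,120,40),(125,255,255),roi),z)
    r=cv2.minAreaRect((cv2.convexHull(p.astype(np.float32))*1000))
    b=cv2.boxPoints(r); e=b[1]-b[0]; g=b[2]-b[1]
    e=e if np.hypot(*e)>np.hypot(*g) else g
    a=np.degrees(np.arctan2(e[1],e[0]))%180
    return np.round(r[0],1),np.round(r[1],1),round(a,1)
E
python3 - <<'E'
from h import *
for n in("top","side"):
    im=cv2.imread(f"pics/{n}0.png")[:,:,::-1].copy()
    for z in(.046,.052):print(n,z,lid(n,im,z))
im=cv2.imread("pics/top0.png")
cv2.imwrite("pics/crop.png",cv2.resize(im[130:260,245:395],None,fx=5,fy=4.6,interpolation=cv2.INTER_CUBIC))
print(cast("top",[[420,236]],0.05),cast("top",[[220,157],[338,106]],.04))
E
```

```text
top 0.046 (array([ 561.7, -108.5]), array([198. , 147.6]), np.float32(68.6))
top 0.052 (array([ 561.7, -107.4]), array([196.6, 146.7]), np.float32(68.6))
side 0.046 (array([ 560.4, -109.6]), array([204.2, 146. ]), np.float32(68.5))
side 0.052 (array([ 558.7, -114. ]), array([202.1, 144.5]), np.float32(68.5))
[[ 0.45356342 -0.33016275]] [[ 0.64334799  0.11346025]
 [ 0.75278198 -0.15828256]]
```

View pics/crop.png

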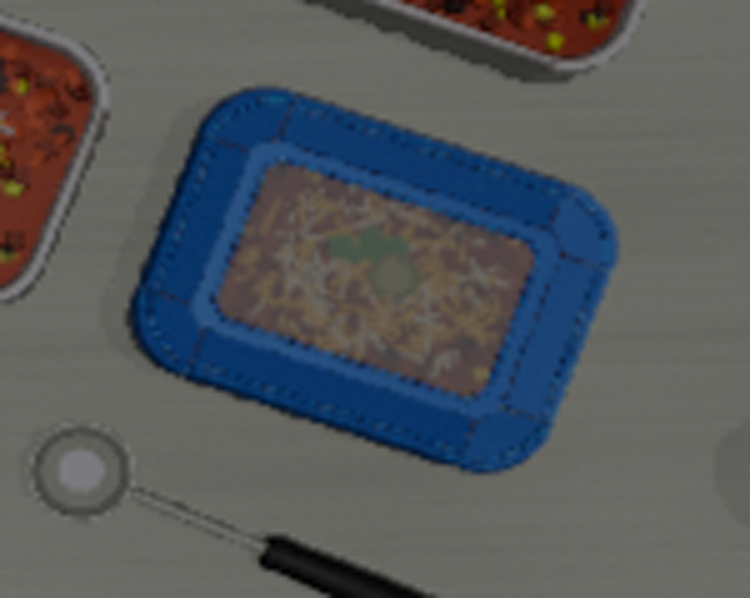

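The enlarged crop confirms the lid outline and the tab notches. The top view gives 147 x 197 mm, centred near (0.561, -0.108), with its long axis at 68.6°. The fingers shut over a footprint that fits this rim without a large roll.

```bash
cat >> h.py <<'E'
from rig import readout
C=np.array([.5613,-.1083]);A=np.radians(68.6-90)
L=[(66,0),(58.7,83.7),(0,91),(-58.7,83.7),(-66,0),(-58.7,-83.7),(0,-91),(58.7,-83.7)]
def P(i):
    c,s=np.cos(A),np.sin(A); x,y=np.array(L[i])/1000
    return C+[c*x-s*y,s*x+c*y]
def plan(i,z,a=None):
    o=readout.get_obs();r=R.from_quat(o["eef_rot"])
    d=r.inv().apply(np.r_[P(i),z]-o["position"])*1000
    y=r.apply([0,1,0]); roll=-(np.degrees(A)+90-np.degrees(np.arctan2(y[1],y[0])))
    print(i,"shift",np.round(d,1),"roll",round(roll,2),"tilt",np.round(r.apply([0,0,1]),4),"t",o["clock"],"F",np.round(o["force"],1),"p",np.round(o["position"],4))
E
python3 -c "
from h import *
plan(0,.1)"
```

```text
0 shift [-626.1 -558.8  122.6] roll -1.05 tilt [-6.0e-04 -1.6e-03 -1.0e+00] t 0.1 F [-0.8 -0.2 -0.8] p [0.2575 0.6234 0.2216]
```

```bash
python3 -m pendant '[{"fingers":-1,"tx":-280,"ty":-250,"roll":-1},{"fingers":-1,"tx":-280,"ty":-250,"roll":-1},{"fingers":-1,"tx":-280,"ty":-250,"roll":-1},{"fingers":-1,"tx":-280,"ty":-250,"roll":-1},{"fingers":-1,"tx":-280,"ty":-250,"roll":-1},{"fingers":-1,"tx":-280,"ty":-250,"roll":-1},{"fingers":-1,"tx":-280,"ty":-250,"roll":-1},{"fingers":-1,"tx":-280,"ty":-250,"roll":-1}]'; python3 -c "
from h import *
plan(0,.1)"
```

```text
0 shift [-626.1 -558.8  122.6] roll -1.05 tilt [-6.0e-04 -1.6e-03 -1.0e+00] t 0.1 F [-0.8 -0.2 -0.8] p [0.2575 0.6234 0.2216]invalid input
```

```bash
python3 -m pendant '[{"fingers":-1,"tx":-280,"ty":-250,"tz":0,"roll":-1},{"fingers":-1,"tx":-280,"ty":-250,"tz":0,"roll":-1},{"fingers":-1,"tx":-280,"ty":-250,"tz":0,"roll":-1},{"fingers":-1,"tx":-280,"ty":-250,"tz":0,"roll":-1},{"fingers":-1,"tx":-280,"ty":-250,"tz":0,"roll":-1},{"fingers":-1,"tx":-280,"ty":-250,"tz":0,"roll":-1},{"fingers":-1,"tx":-280,"ty":-250,"tz":0,"roll":-1},{"fingers":-1,"tx":-280,"ty":-250,"tz":0,"roll":-1}]'; python3 -c "
from h import *
plan(0,.1)"
```

```text
clock: 0.9
position: [0.4228, 0.2809, 0.2224]
eef_rot: [0.189, 0.982, -0.001, 0.0]
force: [0.4, -0.0, -0.3]
finger_gap: 0.0308
finger_force: 0.0
0 shift [-339.  -309.3  123.2] roll -0.39 tilt [ 2.0e-04 -1.9e-03 -1.0e+00] t 0.9 F [ 0.4 -0.  -0.3] p [0.4228 0.2809 0.2224]
```

```bash
python3 -m pendant '[{"fingers":-1,"tx":-339,"ty":-309,"tz":0,"roll":0},{"fingers":-1,"tx":-339,"ty":-309,"tz":0,"roll":0},{"fingers":-1,"tx":-339,"ty":-309,"tz":0,"roll":0},{"fingers":-1,"tx":-339,"ty":-309,"tz":0,"roll":0},{"fingers":-1,"tx":-339,"ty":-309,"tz":0,"roll":0},{"fingers":-1,"tx":-339,"ty":-309,"tz":0,"roll":0},{"fingers":-1,"tx":-339,"ty":-309,"tz":0,"roll":0},{"fingers":-1,"tx":-339,"ty":-309,"tz":0,"roll":0}]'; python3 -c "
from h import *
plan(0,.1)"
```

```text
clock: 1.7
position: [0.598, -0.0747, 0.2222]
eef_rot: [0.186, 0.983, 0.0, -0.0]
force: [0.6, 1.0, -0.1]
finger_gap: 0.0003
finger_force: 0.0
0 shift [-44.2 -44.6 122.2] roll -0.03 tilt [-5.e-04  3.e-04 -1.e+00] t 1.7 F [ 0.6  1.  -0.1] p [ 0.598  -0.0747  0.2222]
```

```bash
python3 -m pendant '[{"fingers":-1,"tx":-44,"ty":-44,"tz":0,"roll":0},{"fingers":-1,"tx":-44,"ty":-44,"tz":0,"roll":0},{"fingers":-1,"tx":-44,"ty":-44,"tz":45,"roll":0},{"fingers":-1,"tx":-44,"ty":-44,"tz":90,"roll":0},{"fingers":-1,"tx":-44,"ty":-44,"tz":130,"roll":0},{"fingers":-1,"tx":-44,"ty":-44,"tz":140,"roll":0},{"fingers":-1,"tx":-44,"ty":-44,"tz":150,"roll":0},{"fingers":-1,"tx":-44,"ty":-44,"tz":150,"roll":0}]'; python3 - <<'E'
from h import *
plan(0,.0485)
im={n:cams.capture(n) for n in("top","side")}
cv2.imwrite("pics/s1.png",np.hstack([cv2.resize(im["side"][150:330,190:340],(400,480)),cv2.resize(im["top"][110:260,245:395],(400,480))])[:,:,::-1])
E
```

```text
clock: 2.5
position: [0.6228, -0.1299, 0.0727]
eef_rot: [0.186, 0.983, 0.0, 0.0]
force: [0.1, -0.6, 0.2]
finger_gap: 0.0006
finger_force: 0.0
0 shift [-0.9 -2.4 24.2] roll -0.03 tilt [ 1.e-04  1.e-04 -1.e+00] t 2.5 F [ 0.1 -0.6  0.2] p [ 0.6228 -0.1299  0.0727]
```

View pics/s1.png

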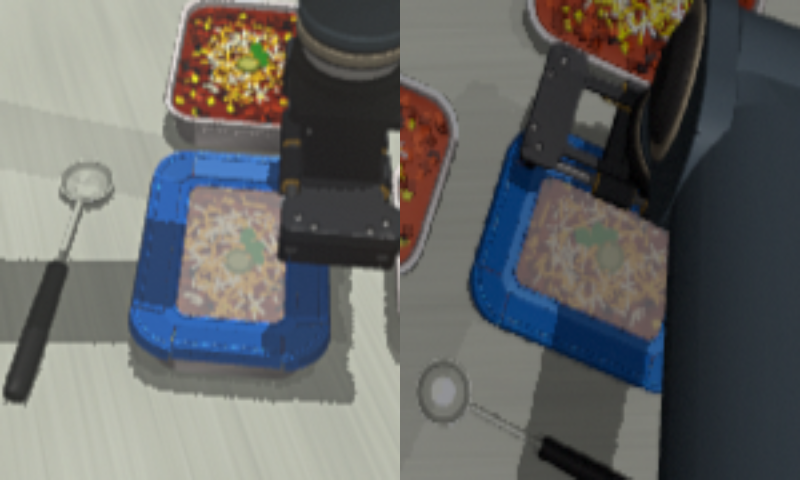

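The hand (left panel, around (340,170); right panel, around (570,150)) is over the middle of the +x long side and clear of the neighbours. Pressing tab0.

```bash
python3 -m pendant '[{"fingers":-1,"tx":-1,"ty":-2,"tz":10,"roll":0},{"fingers":-1,"tx":-1,"ty":-2,"tz":18,"roll":0},{"fingers":-1,"tx":-1,"ty":-2,"tz":20,"roll":0},{"fingers":-1,"tx":-1,"ty":-2,"tz":22,"roll":0}]';python3 -m pendant '[{"fingers":-1,"tx":0,"ty":0,"tz":1,"roll":0},{"fingers":-1,"tx":0,"ty":0,"tz":1,"roll":0}]'; python3 -m pendant '[{"fingers":-1,"tx":0,"ty":0,"tz":1,"roll":0},{"fingers":-1,"tx":0,"ty":0,"tz":1,"roll":0}]'
```

```text
clock: 3.0
position: [0.624, -0.133, 0.0516]
eef_rot: [0.186, 0.982, -0.0, 0.001]
force: [1.1, -1.1, 5.3]
finger_gap: 0.0006
finger_force: 2.4
clock: 3.2
position: [0.6232, -0.1325, 0.0497]
eef_rot: [0.186, 0.983, -0.0, 0.001]
force: [0.7, -0.7, 1.3]
finger_gap: 0.0004
finger_force: 0.5
clock: 3.4
position: [0.622, -0.1319, 0.0479]
eef_rot: [0.186, 0.983, 0.0, -0.001]
force: [0.9, 0.8, 0.6]
finger_gap: 0.0007
finger_force: 0.2
```

```bash
python3 -m pendant '[{"fingers":-1,"tx":0,"ty":0,"tz":1,"roll":0},{"fingers":-1,"tx":0,"ty":0,"tz":1,"roll":0}]'; python3 -m pendant '[{"fingers":-1,"tx":0,"ty":0,"tz":-18,"roll":0},{"fingers":-1,"tx":0,"ty":0,"tz":-18,"roll":0}]'; python3 -c "
from h import *
plan(0,.0485);plan(1,.0605)"
```

```text
clock: 3.6
position: [0.622, -0.1319, 0.0478]
eef_rot: [0.186, 0.983, 0.0, -0.001]
force: [-3.3, 0.6, 6.4]
finger_gap: 0.0006
finger_force: 2.9
clock: 3.8
position: [0.6237, -0.1324, 0.0669]
eef_rot: [0.186, 0.983, 0.0, 0.001]
force: [1.0, -1.0, -0.4]
finger_gap: 0.0006
finger_force: 0.0
0 shift [ 0.9 -0.3 18.4] roll -0.04 tilt [ 2.7e-03 -2.0e-04 -1.0e+00] t 3.8 F [ 1.  -1.  -0.4] p [ 0.6237 -0.1324  0.0669]
1 shift [ 8.3 83.4  6.4] roll -0.04 tilt [ 2.7e-03 -2.0e-04 -1.0e+00] t 3.8 F [ 1.  -1.  -0.4] p [ 0.6237 -0.1324  0.0669]
```

```bash
python3 -m pendant '[{"fingers":-1,"tx":8,"ty":45,"tz":0,"roll":0},{"fingers":-1,"tx":8,"ty":83,"tz":0,"roll":0},{"fingers":-1,"tx":8,"ty":83,"tz":0,"roll":0},{"fingers":-1,"tx":8,"ty":83,"tz":8,"roll":0},{"fingers":-1,"tx":8,"ty":83,"tz":12,"roll":0},{"fingers":-1,"tx":8,"ty":83,"tz":14,"roll":0}]'; python3 -m pendant '[{"fingers":-1,"tx":0,"ty":0,"tz":2,"roll":0},{"fingers":-1,"tx":0,"ty":0,"tz":2,"roll":0}]'; python3 -m pendant '[{"fingers":-1,"tx":0,"ty":0,"tz":2,"roll":0},{"fingers":-1,"tx":0,"ty":0,"tz":2,"roll":0}]'; python3 -c "
from h import *
plan(1,.0475)"; python3 -m pendant '[{"fingers":-1,"tx":0,"ty":0,"tz":-18,"roll":0},{"fingers":-1,"tx":0,"ty":0,"tz":-18,"roll":0}]'; python3 -c "
from h import *
plan(2,.0675)"
```

```text
clock: 4.4
position: [0.6457, -0.0522, 0.0514]
eef_rot: [0.187, 0.982, 0.001, -0.0]
force: [0.4, 4.0, 4.2]
finger_gap: 0.0003
finger_force: 2.1
clock: 4.6
position: [0.6446, -0.0538, 0.0486]
eef_rot: [0.187, 0.982, -0.001, -0.001]
force: [-0.1, -0.8, -0.7]
finger_gap: 0.0004
finger_force: 0.0
clock: 4.8
position: [0.6448, -0.0539, 0.0478]
eef_rot: [0.187, 0.982, -0.001, -0.001]
force: [-2.5, -0.5, 4.4]
finger_gap: 0.0006
finger_force: 2.8
1 shift [-0.8  2.5  0.3] roll -0.15 tilt [-0.0015 -0.001  -1.    ] t 4.8 F [-2.5 -0.5  4.4] p [ 0.6448 -0.0539  0.0478]
clock: 5.0
position: [0.6467, -0.0534, 0.0669]
eef_rot: [0.187, 0.982, -0.0, 0.002]
force: [1.0, 1.0, 1.0]
finger_gap: 0.0004
finger_force: 0.0
2 shift [59.5  8.6 -0.7] roll -0.12 tilt [ 3.1e-03 -8.0e-04 -1.0e+00] t 5.0 F [1. 1. 1.] p [ 0.6467 -0.0534  0.0669]
```

```bash
python3 -m pendant '[{"fingers":-1,"tx":45,"ty":7,"tz":0,"roll":0},{"fingers":-1,"tx":60,"ty":8,"tz":0,"roll":0},{"fingers":-1,"tx":60,"ty":8,"tz":0,"roll":0},{"fingers":-1,"tx":60,"ty":8,"tz":8,"roll":0},{"fingers":-1,"tx":60,"ty":8,"tz":12,"roll":0},{"fingers":-1,"tx":60,"ty":8,"tz":14,"roll":0}]'; python3 -m pendant '[{"fingers":-1,"tx":0,"ty":0,"tz":2,"roll":0},{"fingers":-1,"tx":0,"ty":0,"tz":2,"roll":0}]'; python3 -m pendant '[{"fingers":-1,"tx":0,"ty":0,"tz":2,"roll":0},{"fingers":-1,"tx":0,"ty":0,"tz":2,"roll":0}]'; python3 -m pendant '[{"fingers":-1,"tx":0,"ty":0,"tz":-18,"roll":0},{"fingers":-1,"tx":0,"ty":0,"tz":-18,"roll":0}]'; python3 -c "
from h import *
plan(3,.0675)"
```

```text
clock: 5.6
position: [0.5939, -0.0228, 0.0513]
eef_rot: [0.186, 0.982, 0.0, 0.0]
force: [-0.4, 2.5, 4.9]
finger_gap: 0.0006
finger_force: 2.2
clock: 5.8
position: [0.5929, -0.0233, 0.0487]
eef_rot: [0.186, 0.982, -0.0, -0.0]
force: [0.6, 0.0, 0.2]
finger_gap: 0.0009
finger_force: 0.0
clock: 6.0
position: [0.5929, -0.0235, 0.0478]
eef_rot: [0.187, 0.982, -0.0, 0.0]
force: [-0.8, 0.1, 4.5]
finger_gap: 0.0007
finger_force: 2.2
clock: 6.2
position: [0.5942, -0.0234, 0.0669]
eef_rot: [0.186, 0.982, 0.0, 0.002]
force: [1.2, -0.8, 0.0]
finger_gap: 0.0002
finger_force: 0.0
3 shift [58.3 -7.4 -0.8] roll -0.09 tilt [ 3.6e-03 -4.0e-04 -1.0e+00] t 6.2 F [ 1.2 -0.8  0. ] p [ 0.5942 -0.0234  0.0669]
```

```bash
python3 -m pendant '[{"fingers":-1,"tx":45,"ty":-6,"tz":0,"roll":0},{"fingers":-1,"tx":58,"ty":-7,"tz":0,"roll":0},{"fingers":-1,"tx":58,"ty":-7,"tz":0,"roll":0},{"fingers":-1,"tx":58,"ty":-7,"tz":8,"roll":0},{"fingers":-1,"tx":58,"ty":-7,"tz":12,"roll":0},{"fingers":-1,"tx":58,"ty":-7,"tz":14,"roll":0}]'; python3 -m pendant '[{"fingers":-1,"tx":0,"ty":0,"tz":2,"roll":0},{"fingers":-1,"tx":0,"ty":0,"tz":2,"roll":0}]'; python3 -m pendant '[{"fingers":-1,"tx":0,"ty":0,"tz":2,"roll":0},{"fingers":-1,"tx":0,"ty":0,"tz":2,"roll":0}]'; python3 -m pendant '[{"fingers":-1,"tx":0,"ty":0,"tz":-18,"roll":0},{"fingers":-1,"tx":0,"ty":0,"tz":-18,"roll":0}]'; python3 -c "
from h import *
plan(4,.0675)"
```

```text
clock: 6.8
position: [0.5371, -0.0076, 0.0513]
eef_rot: [0.186, 0.983, 0.0, -0.0]
force: [-2.1, 2.4, 5.5]
finger_gap: 0.0005
finger_force: 2.6
clock: 7.0
position: [0.5367, -0.0083, 0.0488]
eef_rot: [0.186, 0.983, -0.0, -0.0]
force: [0.3, 0.4, -0.1]
finger_gap: 0.0002
finger_force: 0.0
clock: 7.2
position: [0.5368, -0.0085, 0.0478]
eef_rot: [0.186, 0.982, -0.0, 0.0]
force: [-1.8, 0.1, 3.7]
finger_gap: 0.0003
finger_force: 1.9
clock: 7.4
position: [0.5378, -0.0085, 0.0668]
eef_rot: [0.186, 0.982, 0.0, 0.002]
force: [0.1, 0.9, -0.6]
finger_gap: 0.0004
finger_force: 0.0
4 shift [  7.6 -84.4  -0.8] roll -0.08 tilt [ 3.8e-03 -1.0e-04 -1.0e+00] t 7.4 F [ 0.1  0.9 -0.6] p [ 0.5378 -0.0085  0.0668]
```

```bash
python3 -m pendant '[{"fingers":-1,"tx":7,"ty":-45,"tz":0,"roll":0},{"fingers":-1,"tx":7,"ty":-84,"tz":0,"roll":0},{"fingers":-1,"tx":7,"ty":-84,"tz":0,"roll":0},{"fingers":-1,"tx":7,"ty":-84,"tz":8,"roll":0},{"fingers":-1,"tx":7,"ty":-84,"tz":12,"roll":0},{"fingers":-1,"tx":7,"ty":-84,"tz":14,"roll":0}]'; python3 -m pendant '[{"fingers":-1,"tx":0,"ty":0,"tz":2,"roll":0},{"fingers":-1,"tx":0,"ty":0,"tz":2,"roll":0}]'; python3 -m pendant '[{"fingers":-1,"tx":0,"ty":0,"tz":2,"roll":0},{"fingers":-1,"tx":0,"ty":0,"tz":2,"roll":0}]'; python3 -m pendant '[{"fingers":-1,"tx":0,"ty":0,"tz":-18,"roll":0},{"fingers":-1,"tx":0,"ty":0,"tz":-18,"roll":0}]'; python3 -c "
from h import *
plan(5,.0675)"
```

```text
clock: 8.0
position: [0.4984, -0.0828, 0.0507]
eef_rot: [0.185, 0.983, -0.0, -0.001]
force: [-3.1, -0.1, 4.1]
finger_gap: 0.0003
finger_force: 2.0
clock: 8.2
position: [0.4991, -0.0824, 0.0487]
eef_rot: [0.185, 0.983, 0.0, -0.0]
force: [0.5, -0.9, -0.0]
finger_gap: 0.0005
finger_force: 0.0
clock: 8.4
position: [0.4995, -0.0827, 0.0478]
eef_rot: [0.186, 0.983, 0.0, 0.0]
force: [-1.0, 1.4, 4.0]
finger_gap: 0.0001
finger_force: 1.9
clock: 8.6
position: [0.5007, -0.0834, 0.0668]
eef_rot: [0.186, 0.983, 0.0, 0.002]
force: [0.4, -0.2, 0.4]
finger_gap: 0.0005
finger_force: 0.0
5 shift [ -6.8 -84.7  -0.8] roll -0.01 tilt [ 4.e-03 -1.e-04 -1.e+00] t 8.6 F [ 0.4 -0.2  0.4] p [ 0.5007 -0.0834  0.0668]
```

```bash
python3 -m pendant '[{"fingers":-1,"tx":-7,"ty":-45,"tz":0,"roll":0},{"fingers":-1,"tx":-7,"ty":-84,"tz":0,"roll":0},{"fingers":-1,"tx":-7,"ty":-84,"tz":0,"roll":0},{"fingers":-1,"tx":-7,"ty":-84,"tz":8,"roll":0},{"fingers":-1,"tx":-7,"ty":-84,"tz":12,"roll":0},{"fingers":-1,"tx":-7,"ty":-84,"tz":14,"roll":0}]'; python3 -m pendant '[{"fingers":-1,"tx":0,"ty":0,"tz":2,"roll":0},{"fingers":-1,"tx":0,"ty":0,"tz":2,"roll":0}]'; python3 -m pendant '[{"fingers":-1,"tx":0,"ty":0,"tz":2,"roll":0},{"fingers":-1,"tx":0,"ty":0,"tz":2,"roll":0}]'; python3 -m pendant '[{"fingers":-1,"tx":0,"ty":0,"tz":-18,"roll":0},{"fingers":-1,"tx":0,"ty":0,"tz":-18,"roll":0}]'; python3 -c "
from h import *
plan(6,.0675)"
```

```text
clock: 9.2
position: [0.4742, -0.1638, 0.0508]
eef_rot: [0.185, 0.983, -0.0, -0.001]
force: [-1.6, -2.5, 3.6]
finger_gap: 0.0006
finger_force: 2.1
clock: 9.4
position: [0.4749, -0.1629, 0.0487]
eef_rot: [0.185, 0.983, 0.0, -0.0]
force: [0.2, -0.7, -0.0]
finger_gap: 0.0001
finger_force: 0.0
clock: 9.6
position: [0.4753, -0.1632, 0.0478]
eef_rot: [0.185, 0.983, 0.001, -0.0]
force: [-0.7, 2.6, 5.1]
finger_gap: 0.0004
finger_force: 2.3
clock: 9.8
position: [0.4764, -0.1642, 0.0668]
eef_rot: [0.186, 0.983, 0.0, 0.002]
force: [0.1, -0.0, 0.1]
finger_gap: 0.0006
finger_force: 0.0
6 shift [-58.7  -7.9  -0.5] roll 0.0 tilt [ 3.7e-03 -5.0e-04 -1.0e+00] t 9.8 F [ 0.1 -0.   0.1] p [ 0.4764 -0.1642  0.0668]
```

```bash
python3 -m pendant '[{"fingers":-1,"tx":-45,"ty":-6,"tz":0,"roll":0},{"fingers":-1,"tx":-59,"ty":-8,"tz":0,"roll":0},{"fingers":-1,"tx":-59,"ty":-8,"tz":0,"roll":0},{"fingers":-1,"tx":-59,"ty":-8,"tz":8,"roll":0},{"fingers":-1,"tx":-59,"ty":-8,"tz":12,"roll":0},{"fingers":-1,"tx":-59,"ty":-8,"tz":14,"roll":0}]'; python3 -m pendant '[{"fingers":-1,"tx":0,"ty":0,"tz":2,"roll":0},{"fingers":-1,"tx":0,"ty":0,"tz":2,"roll":0}]'; python3 -m pendant '[{"fingers":-1,"tx":0,"ty":0,"tz":2,"roll":0},{"fingers":-1,"tx":0,"ty":0,"tz":2,"roll":0}]'; python3 -m pendant '[{"fingers":-1,"tx":0,"ty":0,"tz":-18,"roll":0},{"fingers":-1,"tx":0,"ty":0,"tz":-18,"roll":0}]'; python3 -c "
from h import *
plan(7,.0675)"
```

```text
clock: 10.4
position: [0.5253, -0.1932, 0.051]
eef_rot: [0.186, 0.983, -0.0, -0.001]
force: [-1.7, -1.0, 4.3]
finger_gap: 0.0007
finger_force: 2.4
clock: 10.6
position: [0.5257, -0.1927, 0.0488]
eef_rot: [0.186, 0.983, 0.0, -0.001]
force: [0.2, 0.2, -0.1]
finger_gap: 0.0005
finger_force: 0.0
clock: 10.8
position: [0.5264, -0.1927, 0.0478]
eef_rot: [0.186, 0.983, 0.0, -0.0]
force: [-1.5, 0.1, 5.3]
finger_gap: 0.0005
finger_force: 2.6
clock: 11.0
position: [0.5281, -0.1935, 0.0668]
eef_rot: [0.186, 0.983, 0.0, 0.002]
force: [0.0, -0.7, 0.1]
finger_gap: 0.0001
finger_force: 0.0
7 shift [-58.6   7.8  -0.5] roll -0.03 tilt [ 3.5e-03 -6.0e-04 -1.0e+00] t 11.0 F [ 0.  -0.7  0.1] p [ 0.5281 -0.1935  0.0668]
```

```bash
python3 -m pendant '[{"fingers":-1,"tx":-45,"ty":6,"tz":0,"roll":0},{"fingers":-1,"tx":-59,"ty":8,"tz":0,"roll":0},{"fingers":-1,"tx":-59,"ty":8,"tz":0,"roll":0},{"fingers":-1,"tx":-59,"ty":8,"tz":8,"roll":0},{"fingers":-1,"tx":-59,"ty":8,"tz":12,"roll":0},{"fingers":-1,"tx":-59,"ty":8,"tz":14,"roll":0}]'; python3 -m pendant '[{"fingers":-1,"tx":0,"ty":0,"tz":2,"roll":0},{"fingers":-1,"tx":0,"ty":0,"tz":2,"roll":0}]'; python3 -m pendant '[{"fingers":-1,"tx":0,"ty":0,"tz":2,"roll":0},{"fingers":-1,"tx":0,"ty":0,"tz":2,"roll":0}]'; python3 -m pendant '[{"fingers":-1,"tx":0,"ty":0,"tz":-30,"roll":0},{"fingers":-1,"tx":0,"ty":0,"tz":-80,"roll":0},{"fingers":-1,"tx":0,"ty":0,"tz":-130,"roll":0},{"fingers":-1,"tx":0,"ty":0,"tz":-170,"roll":0},{"fingers":-1,"tx":40,"ty":30,"tz":-170,"roll":0},{"fingers":-1,"tx":80,"ty":60,"tz":-170,"roll":0},{"fingers":-1,"tx":115,"ty":95,"tz":-170,"roll":0},{"fingers":-1,"tx":150,"ty":130,"tz":-170,"roll":0}]'; python3 -m pendant '[{"fingers":-1,"tx":250,"ty":310,"tz":0,"roll":0},{"fingers":-1,"tx":250,"ty":310,"tz":0,"roll":0},{"fingers":-1,"tx":250,"ty":310,"tz":0,"roll":0},{"fingers":-1,"tx":250,"ty":310,"tz":0,"roll":0},{"fingers":-1,"tx":250,"ty":310,"tz":0,"roll":0},{"fingers":-1,"tx":250,"ty":310,"tz":0,"roll":0},{"fingers":-1,"tx":250,"ty":310,"tz":0,"roll":0},{"fingers":-1,"tx":250,"ty":310,"tz":0,"roll":0}]'; python3 - <<'E'
from h import *
im={n:cams.capture(n) for n in("top","side")}
for n in im: cv2.imwrite(f"pics/{n}9.png",im[n][:,:,::-1]); print(n,lid(n,im[n],.046))
cv2.imwrite("pics/s2.png",np.hstack([cv2.resize(im["side"][190:310,200:330],(400,400)),cv2.resize(im["top"][130:250,255:385],(400,400))])[:,:,::-1])
E
```

```text
clock: 11.6
position: [0.5837, -0.2079, 0.0514]
eef_rot: [0.186, 0.982, -0.0, -0.0]
force: [-0.7, -0.3, 4.5]
finger_gap: 0.0005
finger_force: 2.2
clock: 11.8
position: [0.5833, -0.2072, 0.0488]
eef_rot: [0.186, 0.982, 0.0, -0.001]
force: [-0.1, -0.4, -0.4]
finger_gap: 0.0003
finger_force: 0.0
clock: 12.0
position: [0.5838, -0.2071, 0.0479]
eef_rot: [0.186, 0.983, 0.0, -0.001]
force: [-2.8, 0.9, 6.6]
finger_gap: 0.0004
finger_force: 3.1
clock: 12.8
position: [0.4908, -0.03, 0.2172]
eef_rot: [0.186, 0.983, 0.0, -0.0]
force: [1.1, 0.6, -0.3]
finger_gap: 0.0003
finger_force: 0.0
clock: 13.6
position: [0.3716, 0.35, 0.2173]
eef_rot: [0.186, 0.983, -0.0, -0.0]
force: [0.0, -0.5, 0.2]
finger_gap: 0.0009
finger_force: 0.0
top (array([ 561.6, -109. ]), array([196.7, 146.1]), np.float32(68.5))
side (array([ 559.4, -111.9]), array([199.9, 145.8]), np.float32(68.5))
```

View pics/s2.png

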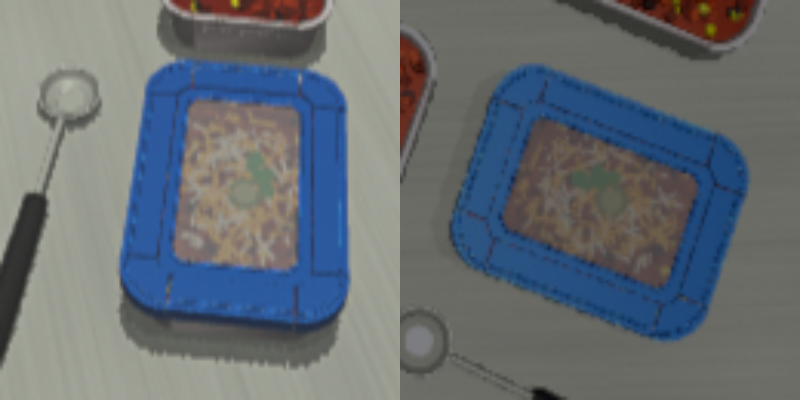

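View pics/top9.png

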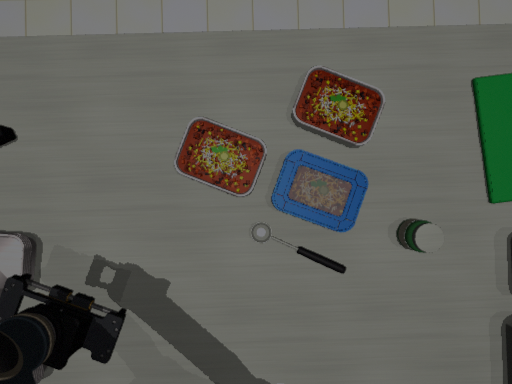

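The close-up shows all eight tabs the same even blue as the middle panel, so the rim is flat all round. The top view shows the lid still at (320,190) px, with the open tray, far tray, jar and spoon where they were and the hand clear at about (60,330).

```bash
python3 -c "
from rig import manip
print(manip.hand_in())"
```

```text
the job is handed in; nothing more can be done
None
```

I pressed all eight tabs, and each gave way and then met a firm stop at 47.8 mm; the lid now looks flat all round, nothing else in view has moved, the hand is clear, and the job was handed in at about 14 s.

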